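# Find a pastry tube's size on the hole gauge

### The job

Two metal pastry tubes stand on the worktop; gauge the left-hand one, as the robot sees it, on the hole gauge. Find the smallest hole it passes: holding it upright, show first that the next smaller hole stops it, by pressing its foot lightly on that hole for about half a second (trying other holes on the way is fine), then push it down through the hole it passes until its foot stands on the worktop, and leave it standing there. Leave the other tube, the mug, the mill and the garlic where they are.

Things in the scene. Friction and masses are not known exactly. Their poses are not given: they have to be found in the camera images.
- tube_34_mid (a point): centre, half-way up, of an upright plain bare-metal pastry tube with smooth sides, 34 mm outside diameter, 120 mm long (so this point is 60 mm above its foot), about 0.15 kg, standing loose on the worktop; z along the tube, upward. It acts as a solid rod and may be gripped anywhere across its sides. Its twin is 44 mm thick and otherwise the same. One tube stands on the left (larger y, over 0.15) and the other on the right; which is which changes
- tube_44_mid (a point): centre, half-way up, of an upright plain bare-metal pastry tube with smooth sides, 44 mm outside diameter, 120 mm long (so this point is 60 mm above its foot), about 0.15 kg, standing loose on the worktop; z along the tube, upward. It acts as a solid rod and may be gripped anywhere across its sides. Its twin is 34 mm thick and otherwise the same. One tube stands on the left (larger y, over 0.15) and the other on the right; which is which changes
- gauge: the hole gauge, fixed to the worktop: a flat bare steel plate 80 mm (x) by 204 mm (y), 10 mm thick, its upper face 60 mm above the worktop, carried at both ends by wooden cheeks and open between them; three round holes in a row along its y, small at the +y end, middle, large at the -y end. Origin on the worktop under the plate's centre, z up
- hole_small (a point): centre of the small round hole of the gauge, 28 mm diameter, at the level of the plate's upper face (60 mm above the worktop); 66 mm from the plate's centre towards the gauge's +y; neither tube passes; the hole goes straight through the 10 mm plate and is open down to the worktop; z up
- hole_middle (a point): centre of the middle round hole of the gauge, 38 mm diameter, at the level of the plate's upper face (60 mm above the worktop); 10 mm from the plate's centre towards +y; the 34 mm tube passes with 4 mm to spare, the 44 mm tube does not; the hole goes straight through the 10 mm plate and is open down to the worktop; z up
- hole_large (a point): centre of the large round hole of the gauge, 48 mm diameter, at the level of the plate's upper face (60 mm above the worktop); 55 mm from the plate's centre towards -y; both tubes pass, the 44 mm one with 4 mm to spare; the hole goes straight through the 10 mm plate and is open down to the worktop; z up
- mug_2: bystander: a two-tone mug about 101 mm high, 78 mm wide without its handle, behind the gauge; origin at its underside
- mill: bystander: a small glass mill 44 mm in diameter, 90 mm high, standing to the right of the gauge; origin at its underside
- garlic: bystander: a garlic bulb about 60 mm across, 58 mm high, standing behind the right-hand tube; origin at its underside
Mind the look-alikes: they are no part of the job. Leave any yellow look-alike of the part that bears tube_44_mid alone.

How it is judged:
By the outcome, as a careful person would: the job done as asked, in the order asked, and still so for the second after the job is handed in, with the robot touching nothing.
It also fails if it takes over 54 s, if anything falls off the work surface, if the arm or the gripper's body presses on something with over 40 N, if the wrist force passes 120 N, or if a joint passes its speed limit or range.

### The arm

A 7-joint arm with a two-finger parallel gripper is mounted at the origin on a cart in front of the work surface, level with it; the furniture and walls round the work are solid. World frame = base frame: x ahead of the robot, y to its left, z up, the work surface at z = 0. Lengths are in m, angles in rad, forces in N, time in s.
With the tool pointing down it reaches from about 0.4 to 0.85 m from the base axis. Payload 10.4 kg.
Tool frame: the origin (TCP) lies on the centre line of the jaws, within the pads' length; the fingertips stand r.finger_overhang ahead of it and the grasp point (between the pads) lies 5 mm behind it (r.finger_overhang is the distance from the TCP to the fingertips, in m); z points along the fingers, y is the line along which they close (so a half turn about z gives the same grasp; the last joint's range is limited). The gripper opens to 87 mm and grips with 3 to 60 N. Pads are 19 mm wide; open, the fingers measure 117 mm over their backs; the gripper's body (75 mm by 190 mm) begins 51 mm behind the grasp point.
Start: joints at [-1.309, 0.332, -0.065, 1.46, 0.022, 1.35, -0.088], TCP at [0.176, 0.6, 0.237] pointing down, gripper open.
Joint ranges: [-2.6, 2.6], [-0.5, 2.12], [-1.47, 1.34], [0.16, 2.42], [-1.27, 4.41], [0.06, 2.06], [-2.6, 2.6]. Speed limits (rad/s): [2.22, 2.22, 2.79, 2.79, 3.14, 3.14, 3.14].

### API

Orientations are given as a unit quaternion [x, y, z, w].
In Python, from bench import read_state, viewer, r gives the robot as it stands.
- The arm moves only by the tool carry_out, never from a script. Its argument "moves" is a list of rows, each a list of 6 numbers: the shift along the tool's x, y, z in units of 40 mm (1.0 is 40 mm), then the turn, a rotation vector about the tool's x, y, z in units of 8 degrees (1.0 is 8 degrees). A call has 1 to 20 rows; each row shifts and turns the commanded pose from where the row before left it, along the tool's axes as they then stand; what a row does not reach is not made up. A row lasts 1/8 s, in which the tool goes at most 62.5 mm and 10.7 degrees, less where a joint would pass 70% of its speed; a pose out of reach is approached as far as the arm can. A call is refused whole if a number of a shift passes 1 or a number of a turn 1, either way. A call with a gripper value outside its range is refused whole. "fingers" is the finger opening in mm, from 0 to 87, set as the call begins (left out, the last holds). The fingers move at their own pace and stop on an object; "force" is the grip in N (left out, the last holds). Time passes only in rows, so rows that do not move let the fingers close. It gives the time, the measured TCP pose, the force, the opening and the grip force at its end, in the units of the state.
- read_state(): the state, without advancing time (a new reading comes with each control period).
- viewer.camera(name): name is "side" or "top"; returns a dict with "pixels" (384x512x3 uint8, red, green, blue), "range_z" (384x512 float32, m along the optical axis (not along the pixel's ray), 0 where there is no reading), "fx", "fy", "cx", "cy" (pixels), "k1" (the pictures are not rectified: a ray, as slopes to the right and down, at radius r is drawn at 1 + k1 r^2 times it, then the intrinsics apply), "xyz" and "orientation" of the camera in the world. Camera axes: x right, y down, z forward; pixel columns grow to the right and rows downward; lengths in m; the calibration is good to about 2 mm. A picture is of the moment at which its call begins.
- r.close_job(): hands the job in; it is judged then, once.
The state is a dict: "time": time; "joint_positions": joint angles; "joint_vel": joint speeds; "joint_torque": joint torques, N m; "ee_pos": TCP position; "eef_rot": TCP orientation; "ft_force": force on the tool from outside, world axes, zero at the start; "torque": the same for the moment, N m; "width": finger opening in m; "grip_force": force on a finger pad.
Only numpy, scipy, OpenCV 4.12 (cv2) and the standard library are available. Lean on these libraries where they do the work, as an engineer would, in place of code of your own. Each camera call takes 0.05 s, during which the arm holds its last target. There are 200 camera calls.

## Working session

There is one attempt and no reset: what is moved stays moved. The work goes in short steps, Python scripts to look and compute and a tool call to move; the robot and the scene stay as the last step left them, time stands still between calls to the robot, and variables do not carry over. Pictures are saved under pics/ and viewed, at most 10 in all, crops included, and the job is handed in when it is done.

Besides the shell and the picture viewer there is one more tool, called by a JSON object that holds its "method" and its "body", one argument or row to a line. carry_out: Moves the arm, as the interface text tells. Its arguments: {"type":"object","properties":{"moves":{"type":"array","items":{"type":"array","items":{"type":"number"}}},"fingers":{"type":"number"},"force":{"type":"number"}},"required":["moves"]}

```bash
ls; mkdir -p pics; cat > h.py <<'E'
import numpy as np, cv2
from scipy.spatial.transform import Rotation as R
from bench import read_state, viewer, r
def cloud(c):
    h,w=c["range_z"].shape
    K=np.array([[c["fx"],0,c["cx"]],[0,c["fy"],c["cy"]],[0,0,1.]])
    u,v=np.meshgrid(np.arange(w),np.arange(h))
    p=cv2.undistortPoints(np.stack([u,v],-1).reshape(-1,1,2).astype(float),K,np.array([c["k1"],0,0,0.])).reshape(h,w,2)
    d=np.dstack([p,np.ones((h,w))])@R.from_quat(c["orientation"]).as_matrix().T
    return d, np.array(c["xyz"]), d*c["range_z"][...,None]+np.array(c["xyz"])
def plane(d,o,z): 
    return o+d*((z-o[2])/d[...,2])[...,None]
E
python3 - <<'E'
from h import *
print(r.finger_overhang, read_state())
for n in("top","side"):
    c=viewer.camera(n); cv2.imwrite(f"pics/{n}0.png",c["pixels"][...,::-1]); np.save(f"{n}0.npy",c,allow_pickle=True)
    print(n,c["xyz"],c["orientation"],c["fx"],c["k1"])
E
```

```text
pics
0.014 {'time': 0.0, 'joint_positions': array([-1.30862204,  0.33287819, -0.06466672,  1.4609338 ,  0.02159234,
        1.3499027 , -0.08847735]), 'joint_vel': array([ 1.81266827e-03,  7.49503024e-05,  2.67244936e-04, -4.38368875e-04,
        2.56351277e-03,  3.47961631e-04, -1.14914778e-03]), 'joint_torque': array([-6.04749785e-04, -6.23258972e+01,  2.42989050e-02, -3.89896202e+01,
       -6.13931520e-02,  4.01370367e-02,  1.89455022e-04]), 'ee_pos': array([0.17550674, 0.59947086, 0.23575349]), 'eef_rot': array([ 1.41901347e-01,  9.89880548e-01, -7.10422524e-04, -6.67713496e-05]), 'ft_force': array([-0.97954821,  0.45992953,  1.26015414]), 'torque': array([ 0.03651741, -0.00854303, -0.02337734]), 'grip_force': 0.0, 'width': 0.08695702003564618}
top [-0.05427846  0.01074493  1.49966421] [-0.62949633  0.75233944 -0.15127344  0.12180348] 467.6034320120647 -0.13531169879015897
side [0.32019685 1.34683195 0.91281557] [-0.06451895  0.86499804 -0.49651719  0.03296032] 496.0896972932296 -0.042733853745552025
```

View pics/top0.png

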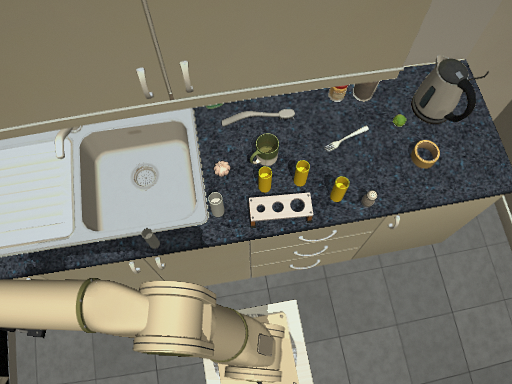

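View pics/side0.png

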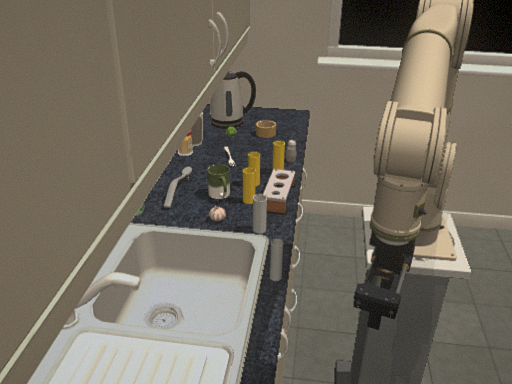

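The top view shows the gauge at about (280,207) with the small hole on its left. There are grey tubes at (216,203) and (150,240), and the yellow look-alikes stand near the gauge. I'll get positions next.

```bash
python3 - <<'E'
from h import *
for n,pts in (("top",dict(tubeA=(217,196),tubeAb=(217,210),B=(147,233),Bb=(153,243),mill=(372,195),garlic=(222,168),mug=(267,142),hs=(261,208),hm=(278,207),hl=(297,205),plate=(287,207),y1=(265,172),y2=(302,165),y3=(341,182),counter=(235,210),sinkfront=(170,235))),("side",dict(A=(260,200),Ab=(260,225),B=(277,243),Bb=(277,275),mill=(292,145),garlic=(217,213),plate=(282,183)))):
    c=np.load(f"{n}0.npy",allow_pickle=True).item(); d,o,P=cloud(c)
    for k,(u,v) in pts.items(): print(n,k,P[v,u].round(3))
    im=c["pixels"][...,::-1]
    b=im[120:260,130:400] if n=="top" else im[120:300,160:330]
    cv2.imwrite(f"pics/{n}0c.png",cv2.resize(b,None,fx=2.9,fy=2.9,interpolation=cv2.INTER_CUBIC))
E
```

```text
top tubeA [0.504 0.036 0.087]
top tubeAb [0.463 0.043 0.071]
top B [0.424 0.276 0.072]
top Bb [0.392 0.262 0.057]
top mill [ 0.418 -0.462  0.09 ]
top garlic [0.621 0.005 0.041]
top mug [ 0.69  -0.165  0.047]
top hs [ 0.467 -0.103  0.006]
top hm [ 0.463 -0.161 -0.   ]
top hl [ 0.461 -0.228 -0.008]
top plate [ 0.436 -0.183  0.064]
top y1 [ 0.567 -0.134  0.074]
top y2 [ 0.566 -0.259  0.084]
top y3 [ 0.488 -0.377  0.071]
top counter [ 0.478 -0.015 -0.002]
top sinkfront [ 0.429  0.213 -0.002]
side A [0.487 0.019 0.095]
side Ab [0.48  0.067 0.033]
side B [0.409 0.252 0.105]
side Bb [0.403 0.285 0.021]
side mill [ 0.422 -0.457  0.071]
side garlic [0.627 0.02  0.033]
side plate [ 0.433 -0.162  0.061]
```

View pics/top0c.png

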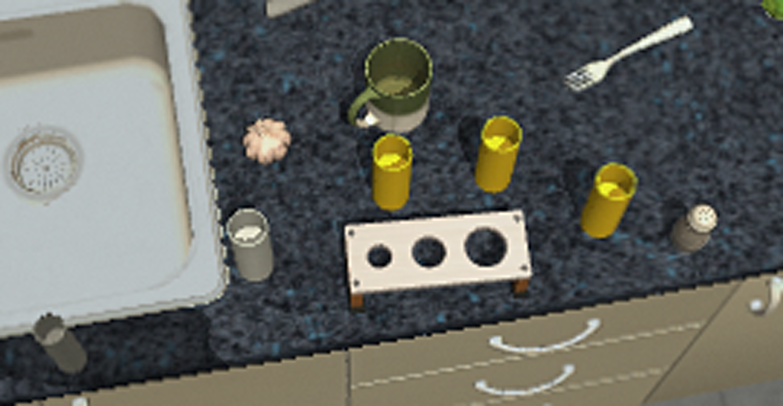

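View pics/side0c.png

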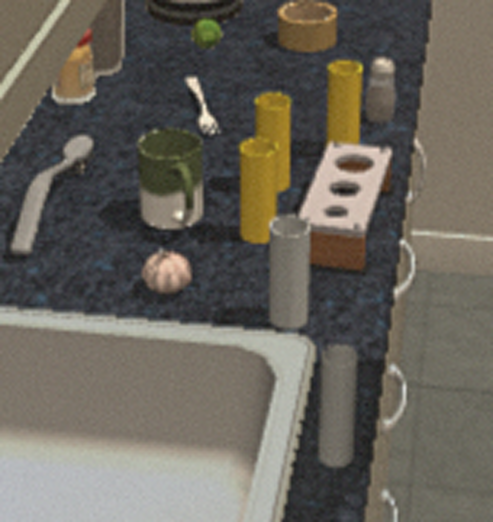

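The left tube, zoomed in at about (62,345) in the top view, is the thin dark one standing on the strip in front of the sink. The right tube (250,245) looks thicker. I'll fit the tubes and holes precisely.

```bash
cat > m.py <<'E'
from h import *
from scipy.optimize import least_squares
def tube(P,xy,rad=None):
    m=(np.hypot(P[...,0]-xy[0],P[...,1]-xy[1])<.04)&(P[...,2]>.02)&(P[...,2]<.113)
    q=P[m][:,:2]
    f=lambda a:np.hypot(q[:,0]-a[0],q[:,1]-a[1])-(a[2] if rad is None else rad)
    s=least_squares(f,[*xy,.02],loss="soft_l1",f_scale=.003)
    return s.x,len(q)
def gauge(c):
    """plate rectangle and hole centres on z=.06 by rays"""
    d,o,P=cloud(c); G=plane(d,o,.06)
    hsv=cv2.cvtColor(c["pixels"],cv2.COLOR_RGB2HSV)
    m=((hsv[...,2]>150)&(abs(P[...,2]-.06)<.012)&(abs(G[...,0]-.435)<.08)&(abs(G[...,1]+.17)<.14)).astype(np.uint8)
    m=cv2.morphologyEx(m,cv2.MORPH_OPEN,np.ones((2,2)))
    S=4000; gx=lambda uv:cv2.remap(G.astype(np.float32),uv[:,0].astype(np.float32),uv[:,1].astype(np.float32),cv2.INTER_LINEAR)[:,0]
    cs,h=cv2.findContours(m,cv2.RETR_CCOMP,cv2.CHAIN_APPROX_NONE)
    out=[]
    i=max(range(len(cs)),key=lambda i:cv2.contourArea(cs[i]))
    g=gx(cs[i].reshape(-1,2))[:,:2].astype(np.float32)
    print("rect",cv2.minAreaRect(g*1000))
    for j in range(len(cs)):
        if h[0][j][3]==i and len(cs[j])>8:
            q=gx(cs[j].reshape(-1,2))[:,:2]
            s=least_squares(lambda a:np.hypot(q[:,0]-a[0],q[:,1]-a[1])-a[2],[*q.mean(0),.02])
            print("hole",s.x.round(4))
    return m
E
python3 - <<'E'
from m import *
for n in("top","side"):
    c=np.load(f"{n}0.npy",allow_pickle=True).item(); d,o,P=cloud(c); print(n)
    for xy in((.405,.26),(.49,.04)):
        print(tube(P,xy)[0].round(4),[tube(P,xy,x)[0][:2].round(4) for x in(.017,.022)])
    m=gauge(c)
    # width of tubes in pixels*depth: silhouette at mid-height
    for xy in((.405,.26),(.49,.04)):
        q=(np.hypot(P[...,0]-xy[0],P[...,1]-xy[1])<.035)&(P[...,2]>.05)&(P[...,2]<.09)
        pts=np.argwhere(q)[:,::-1].astype(np.float32); print("minrect px",cv2.minAreaRect(pts),c["fx"]*.034/c["range_z"][q].mean(),c["fx"]*.044/c["range_z"][q].mean())
    # worktop level
    q=(abs(P[...,0]-.42)<.03)&(abs(P[...,1]-.0)<.03);print("table z",np.median(P[q][:,2]))
E
```

```text
top
[0.4063 0.2672 0.0157] [array([0.4066, 0.2676]), array([0.4127, 0.2602])]
[0.4837 0.0432 0.0204] [array([0.4818, 0.0431]), array([0.4843, 0.0433])]
rect ((439.2697448730469, -165.29141235351562), (203.45179748535156, 80.52851867675781), 85.2865982055664)
hole [ 0.4458 -0.1007  0.0159]
hole [ 0.4398 -0.1558  0.0205]
hole [ 0.4345 -0.2198  0.0255]
minrect px ((149.75, 237.75001525878906), (13.435027122497559, 9.899494171142578), 45.0) 10.794605 13.969489
minrect px ((216.5, 204.0), (16.0, 13.0), 90.0) 10.46222 13.539344
table z -0.0007419431762738515
side
[0.4087 0.2672 0.0162] [array([0.4088, 0.2664]), array([0.4094, 0.2609])]
[0.4856 0.0425 0.0211] [array([0.485 , 0.0464]), array([0.4858, 0.0417])]
rect ((439.64666748046875, -154.16595458984375), (201.55581665039062, 79.36009216308594), 85.29540252685547)
hole [ 0.4446 -0.0877  0.0161]
hole [ 0.4402 -0.142   0.0211]
hole [ 0.4347 -0.2077  0.0271]
minrect px ((276.0, 259.0), (14.0, 12.0), 90.0) 12.506271 16.184586
minrect px ((259.5, 213.5), (13.0, 13.0), 90.0) 10.907528 14.115624
table z -0.0016806994295235356
```

```bash
python3 - <<'E'
from m import *
for n in("top","side"):
    c=np.load(f"{n}0.npy",allow_pickle=True).item(); d,o,P=cloud(c); m=gauge(c).astype(bool)
    G=plane(d,o,.06)
    print(n,np.median(P[m],0),np.std(P[m],0),P[m].mean(0),G[m].mean(0))
    q=np.argwhere(m);print(q.min(0),q.max(0))
    for y0 in(.2,0,-.17,-.3,-.5):
        t=(abs(P[...,0]-.38)<.02)&(abs(P[...,1]-y0)<.04)&(abs(P[...,2])<.02); print(y0,np.median(P[t][:,2]),t.sum())
    im=c["pixels"][...,::-1].copy(); im[m]=(0,255,0)
    b=im[180:240,230:330] if n=="top" else im[150:220,240:320]
    cv2.imwrite(f"pics/{n}m.png",cv2.resize(b,(400,280),interpolation=cv2.INTER_NEAREST))
a=[cv2.imread(f"pics/{n}m.png") for n in("top","side")]
cv2.imwrite("pics/mm.png",np.hstack(a))
E
```

```text
rect ((439.2697448730469, -165.29141235351562), (203.45179748535156, 80.52851867675781), 85.2865982055664)
hole [ 0.4458 -0.1007  0.0159]
hole [ 0.4398 -0.1558  0.0205]
hole [ 0.4345 -0.2198  0.0255]
top [ 0.43947314 -0.16053177  0.05992279] [0.04203758 0.0615946  0.09792367] [ 0.4383151  -0.16134991  0.06260596] [ 0.43919458 -0.16151756  0.06      ]
[194 250] [221 313]
0.2 -0.001955624356816621 231
0 -0.0012459001938152081 219
-0.17 -0.0019114533013120383 211
-0.3 -0.0025446112970132218 206
-0.5 -0.0024339496839413943 199
rect ((439.64666748046875, -154.16595458984375), (201.55581665039062, 79.36009216308594), 85.29540252685547)
hole [ 0.4446 -0.0877  0.0161]
hole [ 0.4402 -0.142   0.0211]
hole [ 0.4347 -0.2077  0.0271]
side [ 0.43969557 -0.14768669  0.05780778] [0.02726311 0.14708037 0.0769919 ] [ 0.43939141 -0.14069132  0.0628513 ] [ 0.43981189 -0.14604082  0.06      ]
[171 265] [199 295]
0.2 -0.0035425194608249555 133
0 -0.0026590437923348365 111
-0.17 -0.0033766585812674554 87
-0.3 -0.0027469165364987225 62
-0.5 -0.003647074987176091 57
```

View pics/mm.png

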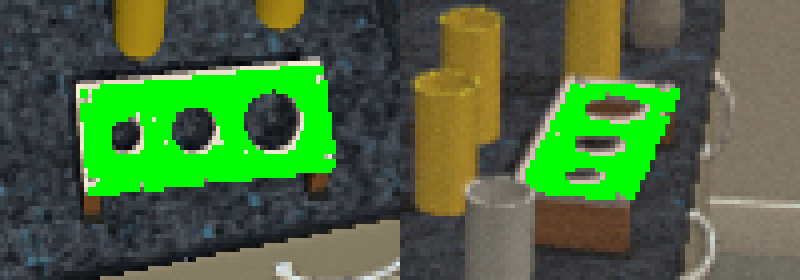

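The masks sit on the plate, but depth gating eats into its edges. I'll redo this with colour only and polygon corners.

```bash
python3 - <<'E'
from m import *
for n in("top","side"):
    c=np.load(f"{n}0.npy",allow_pickle=True).item(); d,o,P=cloud(c); G=plane(d,o,.06)
    # rectify plate plane to 0.25mm/px map: u=y, v=x  (ray casting by resampling)
    K=np.array([[c["fx"],0,c["cx"]],[0,c["fy"],c["cy"]],[0,0,1.]])
    xs=np.arange(.36,.52,.0005); ys=np.arange(-.02,-.32,-.0005)
    X=np.stack([*np.meshgrid(xs,ys,indexing="ij")],-1); X=np.dstack([X,np.full(X.shape[:2],.06)])
    q=(X-o)@R.from_quat(c["orientation"]).as_matrix(); rv=np.zeros(3)
    uv=cv2.projectPoints(q.reshape(-1,3),rv,rv,K,np.array([c["k1"],0,0,0.]))[0].reshape(*X.shape[:2],2).astype(np.float32)
    I=cv2.remap(c["pixels"],uv[...,0],uv[...,1],cv2.INTER_LINEAR)
    cv2.imwrite(f"pics/r{n}.png",I[::-1,:,::-1])
    g=I.min(2); t,m=cv2.threshold(g,0,255,cv2.THRESH_OTSU); m=m.copy(); print(n,t)
    cs,h=cv2.findContours(m,cv2.RETR_CCOMP,cv2.CHAIN_APPROX_NONE)
    i=max(range(len(cs)),key=lambda i:cv2.contourArea(cs[i]))
    f=lambda p:(round(.36+p[1]*.0005,4),round(-.02-p[0]*.0005,4))
    rc=cv2.minAreaRect(cs[i]); print("rect",f(rc[0]),rc[1][0]/2,rc[1][1]/2,rc[2])
    for j in range(len(cs)):
        if h[0][j][3]==i and cv2.contourArea(cs[j])>500:
            e=cv2.fitEllipse(cs[j]); print("hole",f(e[0]),np.array(e[1])/2)
a=[cv2.imread(f"pics/r{n}.png") for n in("top","side")]; cv2.imwrite("pics/rr.png",cv2.resize(np.vstack(a),None,fx=.9,fy=.9))
E
```

```text
top 123.0
rect (0.4432, -0.1633) 82.67697143554688 205.29544067382812 85.48600769042969
hole (0.4484, -0.0971) [27.3740654  28.11142159]
hole (0.4438, -0.1529) [36.95856094 38.27037811]
hole (0.4385, -0.2175) [47.47120667 47.97333908]
side 113.0
rect (0.4451, -0.1495) 83.12115478515625 234.8041534423828 85.15169525146484
hole (0.4487, -0.094) [23.84443092 26.02841949]
hole (0.4443, -0.1491) [33.64561844 35.82295227]
hole (0.4388, -0.2135) [42.2089653  46.40027237]
```

View pics/rr.png

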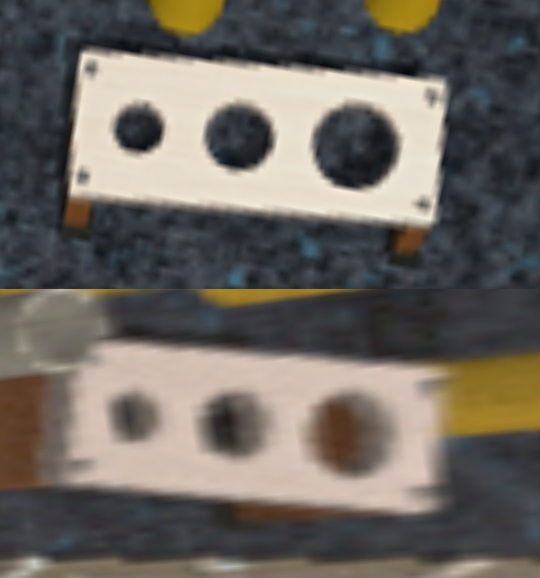

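Middle hole is at about (0.444,-0.1525) and small hole at (0.4485,-0.0968). The left tube is the 34 mm one, at about (0.4075,0.267). Moving above it.

{"method": "carry_out", "body": {
  "moves": [
    [-0.66,-0.53,0,0,0,0],
    [-0.66,-0.53,0,0,0,0],
    [-0.66,-0.53,0,0,0,0],
    [-0.66,-0.53,0,0,0,0],
    [-0.66,-0.53,0,0,0,0],
    [-0.66,-0.53,0,0,0,0],
    [-0.66,-0.53,0,0,0,0],
    [-0.66,-0.53,0,0,0,0],
    [-0.66,-0.53,0,0,0,0],
    [-0.66,-0.53,0,0,0,0],
    [-0.66,-0.53,0,0,0,0],
    [-0.66,-0.53,0,0,0,0],
    [0,0,0,0,0,0],
    [0,0,0,0,0,0]
  ],
  "fingers": 87,
  "force": 20
}}

```text
time: 1.85
ee_pos: [0.4077, 0.2671, 0.2363]
eef_rot: [0.142, 0.99, 0.0, -0.0]
ft_force: [-1.0, -0.3, -0.1]
width: 0.0869
grip_force: 0.0
```

```bash
cat > go.py <<'E'
import sys
from h import *
def need(t,st=None):
    s=st or read_state(); Rm=R.from_quat(s["eef_rot"])
    d=Rm.inv().apply(np.array(t)-s["ee_pos"])/.04
    z=Rm.as_matrix(); tilt=Rm.inv().apply(np.cross(z[:,2],[0,0,-1]))/np.radians(8)
    print("t",round(s["time"],2),"pos",s["ee_pos"].round(4),"units",d.round(3),"tilt",tilt.round(3),"F",s["ft_force"].round(1),"w",round(s["width"],4),"g",round(s["grip_force"],1), "toolx",z[:,0].round(3))
if __name__=="__main__": need([float(a) for a in sys.argv[1:4]])
E
python3 go.py .4075 .267 .09
```

```text
t 1.85 pos [0.4077 0.2671 0.2363] units [ 2.000e-03 -4.000e-03  3.659e+00] tilt [-0.    -0.003 -0.   ] F [-1.  -0.3 -0.1] w 0.0869 g 0.0 toolx [-0.96   0.281  0.   ]
```

{"method": "carry_out", "body": {
  "moves": [
    [0,0,0.6,0,0,0],
    [0,0,0.6,0,0,0],
    [0,0,0.6,0,0,0],
    [0,0,0.6,0,0,0],
    [0,0,0.6,0,0,0],
    [0,0,0.4,0,0,0],
    [0,0,0.26,0,0,0],
    [0,0,0,0,0,0],
    [0,0,0,0,0,0]
  ]
}}

```text
time: 2.98
ee_pos: [0.4085, 0.2671, 0.0908]
eef_rot: [0.142, 0.99, 0.0, 0.0]
ft_force: [-0.4, 0.2, 0.4]
width: 0.087
grip_force: 0.0
```

{"method": "carry_out", "body": {
  "moves": [
    [0,0,0,0,0,0],
    [0,0,0,0,0,0],
    [0,0,0,0,0,0],
    [0,0,0,0,0,0],
    [0,0,0,0,0,0],
    [0,0,0,0,0,0],
    [0,0,0,0,0,0],
    [0,0,0,0,0,0],
    [0,0,0,0,0,0],
    [0,0,0,0,0,0]
  ],
  "fingers": 0,
  "force": 35
}}

```text
time: 4.22
ee_pos: [0.4081, 0.2667, 0.0901]
eef_rot: [0.142, 0.99, 0.0, -0.0]
ft_force: [-0.2, -0.1, -1.4]
width: 0.0333
grip_force: 35.0
```

The fingers closed to 33.3 mm with a 35 N grip. Lift, then measure the tube in the hand.

{"method": "carry_out", "body": {
  "moves": [
    [0,0,-0.3,0,0,0],
    [0,0,-0.6,0,0,0],
    [0,0,-0.6,0,0,0],
    [0,0,-0.6,0,0,0],
    [0,0,-0.6,0,0,0],
    [0,0,-0.6,0,0,0],
    [0,0,-0.4,0,0,0],
    [0,0,0,0,0,0],
    [0,0,0,0,0,0]
  ]
}}

```text
time: 5.35
ee_pos: [0.4078, 0.2665, 0.2373]
eef_rot: [0.142, 0.99, -0.0, -0.0]
ft_force: [-1.0, 0.3, -2.6]
width: 0.0334
grip_force: 35.0
```

```bash
python3 go.py .4485 -.0968 .225; python3 - <<'E'
from h import *
from scipy.optimize import least_squares
s=read_state(); e=s["ee_pos"]; vis=[]
for n in("top","side"):
    c=viewer.camera(n); d,o,P=cloud(c)
    z0=e[2]-.09
    m=(np.hypot(P[...,0]-e[0],P[...,1]-e[1])<.03)&(P[...,2]>z0+.008)&(P[...,2]<z0+.06)
    q=P[m]; f=lambda a:np.hypot(q[:,0]-a[0]-a[2]*(q[:,2]-z0),q[:,1]-a[1]-a[3]*(q[:,2]-z0))-.017
    a=least_squares(f,[e[0],e[1],0,0],loss="soft_l1",f_scale=.003).x
    b=least_squares(lambda a:f([*a,0,0]),e[:2],loss="soft_l1",f_scale=.003).x
    print(n,m.sum(),"foot-tcp",(a[:2]-e[:2]).round(4),"slope",a[2:].round(3),"vertical fit",(b-e[:2]).round(4),q[:,2].min()-z0)
    im=c["pixels"][...,::-1]; v,u=np.argwhere(m).mean(0).astype(int)
    vis.append(cv2.resize(im[max(v-50,0):v+50,max(u-60,0):u+60],(400,330)))
cv2.imwrite("pics/hold.png",np.hstack(vis))
E
```

```text
t 5.35 pos [0.4078 0.2665 0.2373] units [-3.527 -8.43   0.314] tilt [-0.007 -0.004 -0.   ] F [-1.   0.3 -2.6] w 0.0334 g 35.0 toolx [-0.96   0.281  0.001]Traceback (most recent call last):
  File "<stdin>", line 11, in <module>
    return umr_minimum(a, axis, None, out, keepdims, initial, where)
ValueError: zero-size array to reduction operation minimum which has no identity
```

The arm blocks the top view here. Carrying on to above the small hole.

{"method": "carry_out", "body": {
  "moves": [
    [-0.252,-0.602,0,0,0,0],
    [-0.252,-0.602,0,0,0,0],
    [-0.252,-0.602,0,0,0,0],
    [-0.252,-0.602,0,0,0,0],
    [-0.252,-0.602,0,0,0,0],
    [-0.252,-0.602,0,0,0,0],
    [-0.252,-0.602,0,0,0,0],
    [-0.252,-0.602,0,0,0,0],
    [-0.252,-0.602,0,0,0,0],
    [-0.252,-0.602,0,0,0,0],
    [-0.252,-0.602,0,0,0,0],
    [-0.252,-0.602,0,0,0,0],
    [-0.252,-0.602,0,0,0,0],
    [-0.252,-0.602,0,0,0,0],
    [0,0,0,0,0,0],
    [0,0,0,0,0,0],
    [0,0,0,0,0,0]
  ]
}}

```text
time: 7.52
ee_pos: [0.4488, -0.0956, 0.2379]
eef_rot: [0.141, 0.99, 0.0, -0.0]
ft_force: [0.4, 0.3, -2.4]
width: 0.033
grip_force: 35.0
```

```bash
cat > held.py <<'E'
from h import *
from scipy.optimize import least_squares
import sys
s=read_state(); e=s["ee_pos"]; vis=[]
for n in("top","side"):
    c=viewer.camera(n); d,o,P=cloud(c)
    z0=e[2]-.09
    m=(np.hypot(P[...,0]-e[0],P[...,1]-e[1])<.03)&(P[...,2]>z0+.008)&(P[...,2]<z0+.06)
    q=P[m]; print(n,len(q))
    if len(q)>30:
        f=lambda a:np.hypot(q[:,0]-a[0]-a[2]*(q[:,2]-z0),q[:,1]-a[1]-a[3]*(q[:,2]-z0))-.017
        a=least_squares(f,[e[0],e[1],0,0],loss="soft_l1",f_scale=.003).x
        b=least_squares(lambda a:f([*a,0,0]),e[:2],loss="soft_l1",f_scale=.003).x
        print("foot-tcp",(a[:2]-e[:2]).round(4),"slope",a[2:].round(3),"vertical fit",(b-e[:2]).round(4),q[:,2].min()-z0)
    im=c["pixels"][...,::-1]
    vis.append(im[160:260,210:330] if n=="top" else im[100:200,230:350])
cv2.imwrite(sys.argv[1],np.hstack([cv2.resize(v,(400,330)) for v in vis]))
E
python3 held.py pics/hold.png; python3 go.py .4485 -.0968 .155
```

```text
top 0
side 141
foot-tcp [0.0007 0.0007] slope [-0.005 -0.021] vertical fit [ 0.0005 -0.    ] 0.008671752941555422
t 7.62 pos [ 0.4488 -0.0958  0.238 ] units [ 1.000e-03 -2.500e-02  2.075e+00] tilt [ 0.001 -0.002  0.   ] F [-0.1  0.6 -1.3] w 0.0336 g 35.0 toolx [-0.96  0.28  0.  ]
```

View pics/hold.png

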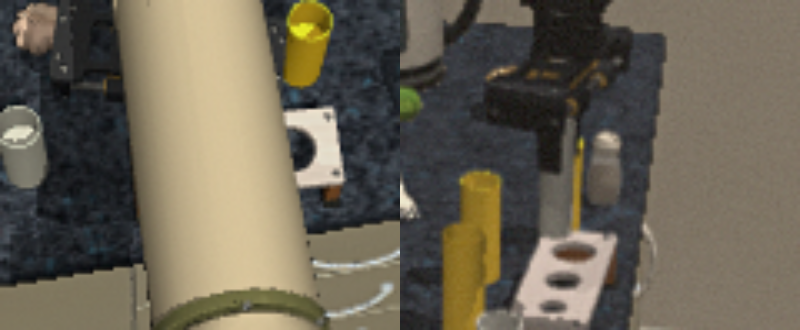

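The side view shows the tube upright and centred in the jaws, above the gauge. Lowering towards the small hole.

{"method": "carry_out", "body": {
  "moves": [
    [0,-0.025,0.4,0,0,0],
    [0,0,0.4,0,0,0],
    [0,0,0.4,0,0,0],
    [0,0,0.4,0,0,0],
    [0,0,0.3,0,0,0],
    [0,0,0.1,0,0,0],
    [0,0,0,0,0,0],
    [0,0,0.05,0,0,0],
    [0,0,0.05,0,0,0],
    [0,0,0.05,0,0,0],
    [0,0,0,0,0,0]
  ]
}}

```text
time: 9.0
ee_pos: [0.4485, -0.0974, 0.152]
eef_rot: [0.142, 0.99, 0.0, -0.0]
ft_force: [-0.0, -0.2, -2.3]
width: 0.0333
grip_force: 35.0
```

```bash
python3 go.py .4485 -.0968 .150
```

```text
t 9.0 pos [ 0.4485 -0.0974  0.152 ] units [0.005 0.015 0.051] tilt [ 0.    -0.001 -0.   ] F [-0.  -0.2 -2.3] w 0.0333 g 35.0 toolx [-0.96   0.281  0.   ]
```

{"method": "carry_out", "body": {
  "moves": [
    [0,0.015,0.025,0,0,0],
    [0,0,0.025,0,0,0],
    [0,0,0.025,0,0,0],
    [0,0,0,0,0,0]
  ]
}}

```text
time: 9.5
ee_pos: [0.4492, -0.097, 0.15]
eef_rot: [0.142, 0.99, 0.0, 0.0]
ft_force: [-3.0, 0.8, 10.2]
width: 0.0334
grip_force: 35.0
```

Contact at the plate level, about 12 N. Hold.

{"method": "carry_out", "body": {
  "moves": [
    [0,0,0,0,0,0],
    [0,0,0,0,0,0],
    [0,0,0,0,0,0],
    [0,0,0,0,0,0],
    [0,0,0,0,0,0],
    [0,0,0,0,0,0]
  ]
}}

```text
time: 10.25
ee_pos: [0.4492, -0.097, 0.15]
eef_rot: [0.142, 0.99, 0.0, 0.0]
ft_force: [-2.7, -0.5, 10.0]
width: 0.0333
grip_force: 35.0
```

```bash
python3 go.py .444 -.1525 .158
```

```text
t 10.25 pos [ 0.4492 -0.097   0.15  ] units [-0.265 -1.368 -0.2  ] tilt [0.005 0.006 0.   ] F [-2.7 -0.5 10. ] w 0.0333 g 35.0 toolx [-0.96   0.281 -0.001]
```

{"method": "carry_out", "body": {
  "moves": [
    [0,0,-0.15,0,0,0],
    [0,0,-0.15,0,0,0],
    [-0.05,-0.27,0,0,0,0],
    [-0.05,-0.27,0,0,0,0],
    [-0.05,-0.27,0,0,0,0],
    [-0.05,-0.27,0,0,0,0],
    [-0.065,-0.288,0,0,0,0],
    [0,0,0,0,0,0],
    [0,0,0,0,0,0],
    [0,0,0,0,0,0]
  ]
}}

```text
time: 11.5
ee_pos: [0.4437, -0.1519, 0.1611]
eef_rot: [0.142, 0.99, 0.0, -0.0]
ft_force: [0.6, 0.1, -1.1]
width: 0.0332
grip_force: 35.0
```

```bash
python3 held.py pics/hold2.png; python3 go.py .444 -.1525 .153
```

```text
top 0
side 124
foot-tcp [0.0009 0.003 ] slope [-0.008 -0.066] vertical fit [0.0006 0.0007] 0.009119706296429303
t 11.6 pos [ 0.4436 -0.152   0.1611] units [-0.012 -0.01   0.202] tilt [ 0.001 -0.     0.   ] F [-0.5  1.1 -0.7] w 0.0332 g 35.0 toolx [-0.96  0.28  0.  ]
```

View pics/hold2.png

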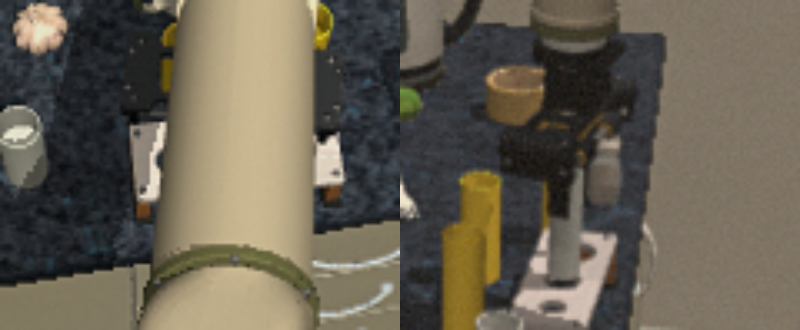

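The tube is over the middle hole. Probing down gently.

{"method": "carry_out", "body": {
  "moves": [
    [0,-0.01,0.1,0,0,0],
    [0,0,0.1,0,0,0],
    [0,0,0.05,0,0,0],
    [0,0,0.05,0,0,0],
    [0,0,0.03,0,0,0],
    [0,0,0.03,0,0,0],
    [0,0,0,0,0,0]
  ]
}}

```text
time: 12.48
ee_pos: [0.4434, -0.1528, 0.1466]
eef_rot: [0.142, 0.99, 0.0, -0.0]
ft_force: [0.1, -0.1, -1.4]
width: 0.0333
grip_force: 35.0
```

It entered without force. Continue down.

{"method": "carry_out", "body": {
  "moves": [
    [0,0,0.1,0,0,0],
    [0,0,0.1,0,0,0],
    [0,0,0.1,0,0,0],
    [0,0,0.1,0,0,0],
    [0,0,0,0,0,0]
  ]
}}

```text
time: 13.1
ee_pos: [0.4433, -0.1528, 0.1304]
eef_rot: [0.142, 0.99, -0.0, -0.0]
ft_force: [0.0, -0.2, -2.2]
width: 0.033
grip_force: 35.0
```

{"method": "carry_out", "body": {
  "moves": [
    [0,0,0.15,0,0,0],
    [0,0,0.15,0,0,0],
    [0,0,0.15,0,0,0],
    [0,0,0.15,0,0,0],
    [0,0,0.15,0,0,0],
    [0,0,0.1,0,0,0],
    [0,0,0,0,0,0]
  ]
}}

```text
time: 13.98
ee_pos: [0.4433, -0.1528, 0.0964]
eef_rot: [0.142, 0.99, -0.0, -0.0]
ft_force: [0.1, 0.3, -1.0]
width: 0.0331
grip_force: 35.0
```

{"method": "carry_out", "body": {
  "moves": [
    [0,0,0.05,0,0,0],
    [0,0,0.05,0,0,0],
    [0,0,0.03,0,0,0],
    [0,0,0.03,0,0,0],
    [0,0,0.03,0,0,0],
    [0,0,0,0,0,0]
  ]
}}

```text
time: 14.72
ee_pos: [0.4439, -0.153, 0.09]
eef_rot: [0.142, 0.99, 0.0, 0.0]
ft_force: [-3.4, 0.0, 12.4]
width: 0.0331
grip_force: 35.0
```

The foot is on the worktop. Release and retreat.

{"method": "carry_out", "body": {
  "moves": [
    [0,0,-0.02,0,0,0],
    [0,0,0,0,0,0],
    [0,0,0,0,0,0],
    [0,0,0,0,0,0],
    [0,0,0,0,0,0],
    [0,0,0,0,0,0],
    [0,0,0,0,0,0],
    [0,0,0,0,0,0]
  ],
  "fingers": 80
}}

```text
time: 15.72
ee_pos: [0.4434, -0.1528, 0.0899]
eef_rot: [0.142, 0.99, 0.0, -0.0]
ft_force: [0.2, 0.0, 0.1]
width: 0.0795
grip_force: 0.0
```

{"method": "carry_out", "body": {
  "moves": [
    [0,0,-0.2,0,0,0],
    [0,0,-0.4,0,0,0],
    [0,0,-0.6,0,0,0],
    [0,0,-0.6,0,0,0],
    [0,0,-0.6,0,0,0],
    [0,0,-0.6,0,0,0],
    [0,0,-0.6,0,0,0],
    [0,0.8,0,0,0,0],
    [0,0.8,0,0,0,0],
    [0,0.8,0,0,0,0],
    [0,0.8,0,0,0,0],
    [0,0.8,0,0,0,0],
    [0,0.8,0,0,0,0],
    [0,0.8,0,0,0,0],
    [0,0.8,0,0,0,0],
    [0,0,0,0,0,0],
    [0,0,0,0,0,0]
  ]
}}

```text
time: 17.85
ee_pos: [0.5154, 0.092, 0.2347]
eef_rot: [0.142, 0.99, -0.0, 0.0]
ft_force: [0.1, -0.5, 0.2]
width: 0.08
grip_force: 0.0
```

```bash
python3 held.py pics/end.png; python3 go.py 0 0 0
```

```text
top 0
side 0
t 17.95 pos [0.5154 0.0917 0.2345] units [11.715 -5.842  5.854] tilt [ 0.002  0.004 -0.   ] F [-0.1  0.3 -0.1] w 0.0798 g 0.0 toolx [-0.959  0.283 -0.001]
```

View pics/end.png

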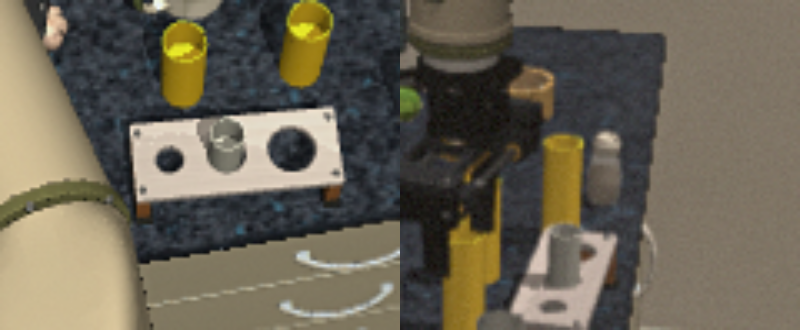

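The picture shows the tube standing upright in the middle hole (top view, about (225,145)), with everything else still in place and the hand clear.

```bash
python3 -c "from bench import r; print(r.close_job())"
```

```text
the job is handed in; nothing more can be done
None
```

The left-hand tube is the 34 mm one: the small hole stopped it (pressed at about 10–12 N for over half a second), and it now stands on the worktop through the middle hole; the job was handed in at about 18 s.

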